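# Fetch the hemmed-in thrust washer and restore the kit board

## Robot

A 7-joint arm with a two-finger parallel gripper is mounted at the origin on the work surface. World frame = base frame: x ahead of the robot, y to its left, z up, the work surface at z = 0. Lengths are in m, angles in rad, forces in N, time in s.
With the tool pointing down it reaches from about 0.425 to 0.875 m from the base axis. Payload 9.9 kg.
Tool frame: the origin (TCP) lies on the centre line of the jaws, within the pads' length; the fingertips stand 19 mm ahead of it and the grasp point (between the pads) is the TCP (r.tcp_to_tips is the distance from the TCP to the fingertips, in m); z points along the fingers, y is the line along which they close (so a half turn about z gives the same grasp; the last joint's range is limited). The gripper opens to 85 mm and grips with 20 to 120 N. Pads are 22 mm wide; open, the fingers measure 114 mm over their backs; the gripper's body (76 mm by 85 mm) begins 54 mm behind the grasp point. The pads swing forward as they close: fully open they stand 13 mm farther back than shut.
Start: joints at [-1.429, 0.576, 0.025, 1.437, -0.015, 1.129, -0.057], TCP at [0.151, 0.658, 0.25] pointing down, gripper open.
Joint ranges: [-2.76, 2.76], [-0.34, 2.15], [-1.52, 1.57], [0.19, 2.46], [-1.09, 4.23], [0.17, 1.99], [-2.82, 2.82]. Speed limits (rad/s): [2.22, 2.22, 3.01, 3.01, 3.14, 3.14, 3.14].

## Interface

Orientations are given as [roll, pitch, yaw] about the fixed x, y, z axes, in that order (R = Rz(yaw) Ry(pitch) Rx(roll)).
In Python, from cell import r gives the robot as it stands.
- The arm moves only by the tool drive_tool, never from a script. Its arguments are lists of equal length, an entry for each row: "slide": the shift along the tool's x, y, z normalised to -1 to 1, where 1 is 8 cm, a list of three; "angular": the turn, a rotation vector about the tool's x, y, z normalised to -1 to 1, where 1 is 90 degrees, a list of three; "grip": the closure, from 0 (fully open) to 1 (shut). In form: {"slide": [[tx, ty, tz], ...], "angular": [[rx, ry, rz], ...], "grip": [grip, ...]}. A call has 1 to 20 rows; each row is the pose to reach, as a shift and turn from the pose commanded when the call began, along the tool's axes at that moment; what a row does not reach only later rows make up. A row lasts 1/10 s, in which the tool goes at most 50 mm and 8.59 degrees, less where a joint would pass 70% of its speed; a pose out of reach is approached as far as the arm can. A call with a number of a shift or a turn outside -1 to 1 is refused whole. A call with a gripper value outside its range is refused whole. The fingers move at their own pace and stop on an object; "newtons" is the grip in N (left out, the last holds). Time passes only in rows, so rows that repeat a pose let the fingers close. It gives the time, the measured TCP pose, the force, the opening and the grip force at its end, in the units of the state.
- r.sense(): the state, without advancing time (a new reading comes with each control period).
- r.get_image(name): name is "side" or "top" or "wrist"; returns the picture (384x512x3 uint8, blue, green, red); there is no depth.
- r.get_calibration(name): a dict with "fx", "fy", "cx", "cy" (pixels), "R" (3x3) and "t" (3): a world point X has camera coordinates R X + t; the wrist camera has in their place "hand_eye" (4x4, takes a point from camera to tool coordinates, whose origin is the TCP and whose axes are the flange's). Camera axes: x right, y down, z forward; pixel columns grow to the right and rows downward; lengths in m; the calibration is good to about 2 mm. A picture is of the moment at which its call begins: read the wrist's pose just before it. get_calibration takes no time and is no camera call.
- r.hand_in(): hands the job in; it is judged then, once.
The state is a dict: "clock": time; "joint_positions": joint angles; "qd": joint speeds; "joint_efforts": joint torques, N m; "position": TCP position; "tool_rot": TCP orientation; "wrist_force": force on the tool from outside, world axes, zero at the start; "moment": the same for the moment, N m; "width": opening from 0.0 (shut) to 1.0 (fully open); "gripper_force": force on a finger pad.
Only numpy, scipy, OpenCV 4.12 (cv2) and the standard library are available. Lean on these libraries where they do the work, as an engineer would, in place of code of your own. Each camera call takes 0.05 s, during which the arm holds its last target. There are 200 camera calls.

## Task

The chromed thrust washer on the kit board is hemmed in by the spool, the dome cap and the bushing. Leaving the washer where it is, first move those three onto the black rubber side mat; with all three standing there, lay the washer flat and centred on top of the brass sleeve held in the vise; only then stand each of the three back in the middle of the felt disc it came from, with the washer staying on the sleeve. Keep the spool, cap and bushing upright all the time.

Things in the scene. Friction and masses are not known exactly. Their poses are not given: they have to be found in the camera images.
- washer: chromed steel thrust washer, flat ring 48 mm outside, 24 mm bore, 8 mm thick (85 g or so). It lies on a round boss 38 mm across that lifts its underside 11 mm above the bench (5 mm above the kit board's top), so fingertips can reach just under its edge. A smaller brass ring (30 mm) on the bench is not it. Origin at the centre of the underside, z up along its axis; round, so its yaw means nothing. 
- spool: red lacquered maple spacer spool, 48 mm tall; two flanges 44 mm across and 12 mm high at bottom and top, waist 32 mm between; about 50 g. Origin at the centre of the underside, z up along its axis; round, so its yaw means nothing. 
- cap: copper dome cap, 46 mm tall: straight skirt 44 mm across and 22 mm high, above it a low dome with a small finial; grip it by the skirt; about 120 g. Origin at the centre of the underside, z up along its axis; round, so its yaw means nothing. 
- bushing: brass bushing with a white ceramic lining, 40 mm tall: bottom flange 46 mm across and 8 mm high, barrel above it 36 mm across, bore 20 mm; about 150 g. Origin at the centre of the underside, z up along its axis; round, so its yaw means nothing. 
- spool_disc: grey felt disc, 56 mm across and 1.5 mm thick, fixed on the kit board; the spool stands centred on it at the start. Origin at the centre of its underside, on the board's top; the three discs look alike and are known by what stands on them at the start
- cap_disc: grey felt disc, 56 mm across and 1.5 mm thick, fixed on the kit board; the dome cap stands centred on it at the start. Origin at the centre of its underside, on the board's top; the three discs look alike and are known by what stands on them at the start
- bushing_disc: grey felt disc, 56 mm across and 1.5 mm thick, fixed on the kit board; the bushing stands centred on it at the start. Origin at the centre of its underside, on the board's top; the three discs look alike and are known by what stands on them at the start
- kit_board: fixed plywood board 155 x 190 x 6 mm. Origin on the bench under the washer's boss; it spans x -93 to +61 mm. A wooden stop (56 mm along y, top 36 mm above the bench) stands close behind the washer, its face at x = +28 mm. The discs lie 56 mm from the origin at +y, -y and -x, what stands where varies. Finger room: washer along y once cleared, others across their line to it
- side_mat: fixed black rubber mat, 250 mm along its x, 120 mm along its y, 2 mm thick, empty at the start; left or right of the board. Origin at the centre of its underside
- sleeve: bright brass sleeve, an upright tube 48 mm outside, 36 mm bore, 80 mm long, held fast in the brass-padded jaws of the blue bench vise, left or right of the board. Origin at the centre of its lower end; the upper end face is 80 mm above it (120 mm above the bench) and 40 mm above the top of the jaws
Not all that is in view belongs to the job. What is shaped like the washer but brown or turquoise is not meant.

How it is judged:
On the way, in this order (a step that is already met when the one before it is completed fails the run):
1. the spool, cap and bushing all stand released on the side mat, and the washer has not been moved (x of spool in the frame of side_mat between -0.122 and 0.122 m and y of spool in the frame of side_mat between -0.057 and 0.057 m and z of each of spool, cap, bushing in the frame of side_mat below 0.008 m and angle between each of spool, cap, bushing's own z axis and vertical below 0.15 rad and contact force between the fingers and spool below 0.3 N and x of cap in the frame of side_mat between -0.122 and 0.122 m and y of cap in the frame of side_mat between -0.057 and 0.057 m and contact force between the fingers and cap below 0.3 N and x of bushing in the frame of side_mat between -0.122 and 0.122 m and y of bushing in the frame of side_mat between -0.057 and 0.057 m and contact force between the fingers and bushing below 0.3 N and distance of washer from where it was at the start of the episode below 0.015 m), for 0.2 s.
2. the washer lies flat and released on the sleeve while the three still stand on the side mat (horizontal distance between washer and sleeve below 0.008 m and z of washer in the frame of sleeve between 0.077 and 0.084 m and angle between washer's own z axis and vertical below 0.1 rad and contact force between the fingers and washer below 0.3 N and x of spool in the frame of side_mat between -0.122 and 0.122 m and y of spool in the frame of side_mat between -0.057 and 0.057 m and z of each of spool, cap, bushing in the frame of side_mat below 0.008 m and angle between each of spool, cap, bushing's own z axis and vertical below 0.15 rad and contact force between the fingers and spool below 0.3 N and x of cap in the frame of side_mat between -0.122 and 0.122 m and y of cap in the frame of side_mat between -0.057 and 0.057 m and contact force between the fingers and cap below 0.3 N and x of bushing in the frame of side_mat between -0.122 and 0.122 m and y of bushing in the frame of side_mat between -0.057 and 0.057 m and contact force between the fingers and bushing below 0.3 N), for 0.2 s.
At the end, for the whole second after the job is handed in: The washer lies flat (within 0.1 rad) on the sleeve's upper end, centred within 8 mm; the spool, cap and bushing each stand upright (within 0.12 rad) on the felt disc they came from, within 12 mm of its centre; all released and at rest (horizontal distance between washer and sleeve below 0.008 m and z of washer in the frame of sleeve between 0.077 and 0.084 m and angle between washer's own z axis and vertical below 0.1 rad and contact force between the fingers and washer below 0.3 N and horizontal distance between spool and spool_disc below 0.012 m and z of spool in the frame of spool_disc below 0.006 m and angle between each of spool, cap, bushing's own z axis and vertical below 0.12 rad and contact force between the fingers and spool below 0.3 N and linear speed of each of spool, cap, bushing, washer below 0.02 m/s and horizontal distance between cap and cap_disc below 0.012 m and z of cap in the frame of cap_disc below 0.006 m and contact force between the fingers and cap below 0.3 N and horizontal distance between bushing and bushing_disc below 0.012 m and z of bushing in the frame of bushing_disc below 0.006 m and contact force between the fingers and bushing below 0.3 N); the robot touches nothing.
It fails at once if the spool, cap or bushing is tipped over (more than 0.6 rad) (angle between any of spool, cap, bushing's own z axis and vertical above 0.6 rad).
It also fails if it takes over 147 s, if anything falls off the work surface, if the arm or the gripper's body presses on something with over 40 N, if the wrist force passes 120 N, or if a joint passes its speed limit or range.

## Working session

There is one attempt and no reset: what is moved stays moved. The work goes in short steps, Python scripts to look and compute and a tool call to move; the robot and the scene stay as the last step left them, time stands still between calls to the robot, and variables do not carry over. Pictures are saved under pics/ and viewed, at most 14 in all, crops included, and the job is handed in when it is done.

Besides the shell and the picture viewer there is one more tool, called after "Emit:" as name(argument=value, ...) on one line, values as JSON. drive_tool: Moves the arm, as the interface text tells. Its arguments: {"type":"object","properties":{"slide":{"type":"array"},"angular":{"type":"array"},"grip":{"type":"array"},"newtons":{"type":"number"}},"required":["slide","angular","grip"]}

```bash
mkdir -p pics; ls; python3 - <<'E'
from cell import r
import cv2,numpy as np
s=r.sense();print(s['clock'],s['position'],s['tool_rot'],s['width'])
for n in('top','side'):
    im=r.get_image(n);cv2.imwrite(f'pics/{n}0.png',im)
    c=r.get_calibration(n);print(n,{k:np.round(v,4).tolist() for k,v in c.items()})
print(r.get_calibration('wrist'))
E
```

```text
pics
0.0 [0.15102174 0.65746941 0.24943419] [-3.13992793e+00  1.11329986e-04  2.91585385e+00] 0.9954530940141749
top {'fx': 466.5179, 'fy': 466.5179, 'cx': 258.4942, 'cy': 192.425, 'R': [[0.108, -0.9942, 0.0024], [-0.9687, -0.1057, -0.2246], [0.2236, 0.022, -0.9744]], 't': [-0.0585, 0.5759, 0.9094]}
side {'fx': 493.9833, 'fy': 493.9833, 'cx': 244.329, 'cy': 194.5993, 'R': [[0.994, -0.109, -0.0032], [-0.0641, -0.5607, -0.8255], [0.0882, 0.8208, -0.5644]], 't': [-0.5824, 0.0879, 0.9286]}
{'fx': 302.5725380983346, 'fy': 302.5725380983346, 'cx': 253.12920910581565, 'cy': 184.48868144806127, 'hand_eye': array([[ 1.76598507e-04, -9.61353185e-01, -2.75318038e-01,
         7.04819516e-02],
       [ 9.99999923e-01,  2.65903476e-04, -2.87044979e-04,
        -7.69113082e-04],
       [ 3.49159628e-04, -2.75317967e-01,  9.61353159e-01,
        -1.23370948e-01],
       [ 0.00000000e+00,  0.00000000e+00,  0.00000000e+00,
         1.00000000e+00]])}
```

View pics/top0.png

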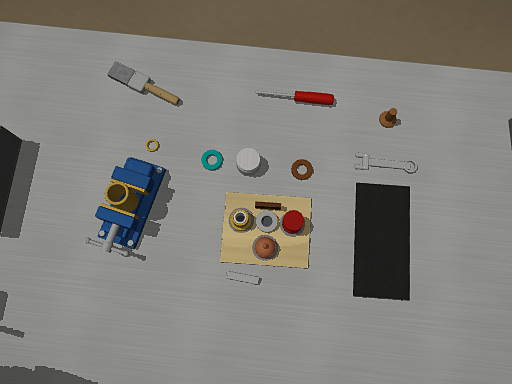

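View pics/side0.png

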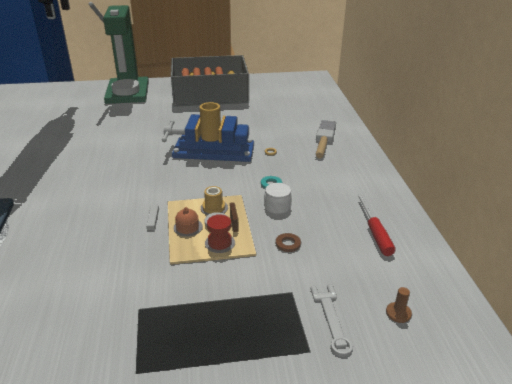

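The top view shows the board at about u 221–312, v 193–268, with the bushing at (240,217), washer at (267,221), spool at (293,221) and cap at (265,246). The mat is on the right at u 354–410 and the sleeve is at (119,193). The side view agrees with this.

```bash
cat > h.py <<'E'
import cv2,numpy as np
from cell import r
from scipy.spatial.transform import Rotation as Ro
def cast(n,uv,z):
    c=r.get_calibration(n);R,t=np.array(c['R']),np.array(c['t'])
    d=np.array([(uv[0]-c['cx'])/c['fx'],(uv[1]-c['cy'])/c['fy'],1])@R
    o=-R.T@t
    return (o+d*(z-o[2])/d[2])
def proj(n,X):
    c=r.get_calibration(n);p=np.array(c['R'])@X+c['t']
    return np.array([c['fx']*p[0]/p[2]+c['cx'],c['fy']*p[1]/p[2]+c['cy']])
def camera_wrist(s):
    c=r.get_calibration('wrist');T=np.eye(4);T[:3,:3]=Ro.from_euler('xyz',s['tool_rot']).as_matrix();T[:3,3]=s['position']
    return c,T@c['hand_eye']
def castw(s,uv,z):
    c,M=camera_wrist(s)
    d=M[:3,:3]@[(uv[0]-c['cx'])/c['fx'],(uv[1]-c['cy'])/c['fy'],1]
    return M[:3,3]+d*(z-M[2,3])/d[2]
def shift(target,s=None):
    s=s or r.sense()
    R=Ro.from_euler('xyz',s['tool_rot']).as_matrix()
    return R.T@(np.array(target)-s['position'])/.08
def big(m):
    cs,_=cv2.findContours(m.astype(np.uint8),cv2.RETR_EXTERNAL,cv2.CHAIN_APPROX_NONE)
    return max(cs,key=cv2.contourArea)
E
python3 - <<'E'
from h import *
def quad(n,m,z):
    k=big(m);q=cv2.boxPoints(cv2.minAreaRect(cv2.convexHull(np.array([[cast(n,p[0],z)[:2]*1000] for p in k],np.float32))))
    (c,wh,a)=cv2.minAreaRect(np.array([[cast(n,p[0],z)[:2]*1000] for p in k],np.float32))
    return np.round(c,1),np.round(wh,1),round(a,2)
for n in('top','side'):
    im=cv2.imread(f'pics/{n}0.png');hsv=cv2.cvtColor(im,cv2.COLOR_BGR2HSV)
    h,s,v=cv2.split(hsv)
    roi=np.zeros(h.shape,bool)
    if n=='top': roi[180:280,210:325]=1
    else: roi[185:270,155:262]=1
    m=roi&(h>10)&(h<32)&(s>60)&(v>120)
    m=cv2.morphologyEx(m.astype(np.uint8),cv2.MORPH_CLOSE,np.ones((5,5)))
    print(n,'board',quad(n,m,.006))
    roi[:]=0
    if n=='top': roi[170:310,340:425]=1
    else: roi[280:375,120:320]=1
    print(n,'mat',quad(n,roi&(v<60),.002))
    roi[:]=0
    if n=='top': roi[180:280,210:325]=1
    else: roi[185:270,155:262]=1
    red=roi&((h<6)|(h>172))&(s>150)
    cop=roi&(h>=4)&(h<16)&(s>110)&(v<220)
    for nm,mm in(('red',red),('cop',cop)):
        k=big(mm);print(n,nm,cv2.minEnclosingCircle(k),cv2.boundingRect(k))
T=cv2.imread('pics/top0.png');S=cv2.imread('pics/side0.png')
a=cv2.resize(T[185:275,215:320],None,fx=5,fy=5,interpolation=2)[:,:520]
b=cv2.resize(T[150:255,80:170],None,fx=3,fy=3)
c=cv2.resize(S[90:165,160:260],None,fx=2.7,fy=2.7)
out=np.zeros((600,800,3),np.uint8);out[:450,:520]=a;out[:315,525:795]=b;out[320:320+c.shape[0],525:525+c.shape[1]]=c
cv2.imwrite('pics/z1.png',out)
E
```

```text
top board (array([512.9, -19.4]), array([154.3, 189.4]), 2.06)
top mat (array([ 517.7, -272.3]), array([250. , 119.9]), 2.05)
top red ((292.0, 221.15908813476562), 11.555412292480469) (282, 210, 22, 23)
top cop ((264.8738708496094, 246.85585021972656), 10.631969451904297) (255, 237, 21, 21)
side board (array([512.9,   2.1]), array([154.2, 237. ]), 2.26)Traceback (most recent call last):
  File "<stdin>", line 18, in <module>
  File "<stdin>", line 4, in quad
  File "h.py", line 5, in cast
    c=r.get_calibration(n);R,t=np.array(c['R']),np.array(c['t'])
ValueError: time passes only in moves, steps and waits
```

```bash
sed -i '1,2c import cv2,numpy as np,functools\nfrom cell import r as _r\nclass _W:\n    def __getattr__(s,n): return getattr(_r,n)\n    get_calibration=staticmethod(functools.lru_cache()(_r.get_calibration))\nr=_W()' h.py
python3 - <<'E'
from h import *
# predictions from board pose and checks
a=np.radians(2.06);ex=np.array([np.cos(a),np.sin(a)]);ey=np.array([-ex[1],ex[0]])
O=np.array([.5129,-.0194])+.016*ex
P={'bushing(+y)':(O+.056*ey,.040),'spool(-y)':(O-.056*ey,.0555),'cap(-x)':(O-.056*ex,.0295),'washer':(O,.019)}
for k,(p,z) in P.items(): print(k,p.round(4),'top px',proj('top',np.r_[p,z]).round(1),'side px',proj('side',np.r_[p,z]).round(1))
im=cv2.imread('pics/top0.png');h,s,v=cv2.split(cv2.cvtColor(im,cv2.COLOR_BGR2HSV))
# sleeve: dark bore + rim
for n,box in(('top',(95,175,145,215)),('side',(190,95,230,125))):
    im=cv2.imread(f'pics/{n}0.png');h,s,v=cv2.split(cv2.cvtColor(im,cv2.COLOR_BGR2HSV))
    x0,y0,x1,y1=box
    m=(h[y0:y1,x0:x1]>12)&(h[y0:y1,x0:x1]<32)&(s[y0:y1,x0:x1]>90)
    d=m&(v[y0:y1,x0:x1]<95);
    k=big(d)+[x0,y0];e=cv2.fitEllipse(k);print(n,'dark',e,cast(n,e[0],.12).round(4))
T=cv2.imread('pics/top0.png');S=cv2.imread('pics/side0.png')
a=cv2.resize(T[185:275,215:319],None,fx=5,fy=5,interpolation=2)
b=cv2.resize(T[175:225,90:145],None,fx=4.8,fy=4.8,interpolation=0)
c=cv2.resize(S[95:150,185:240],None,fx=4.8,fy=4.8,interpolation=0)
out=np.zeros((600,800,3),np.uint8);out[:450,:520]=a;out[:b.shape[0],525:525+b.shape[1]]=b;out[320:320+c.shape[0],525:525+c.shape[1]]=c
cv2.imwrite('pics/z1.png',out)
E
```

```text
bushing(+y) [0.5269 0.0371] top px [240.4 217.2] side px [212.8 194.7]
spool(-y) [ 0.5309 -0.0748] top px [293.7 219.8] side px [218.2 222.6]
cap(-x) [ 0.4729 -0.0208] top px [264.8 246.1] side px [186.2 218.3]
washer [ 0.5289 -0.0188] top px [266.5 220.8] side px [215.9 220. ]
top dark ((129.14329528808594, 199.01358032226562), (21.391069412231445, 27.366533279418945), 63.009586334228516) [0.5256 0.2539 0.12  ]
side dark ((218.0916748046875, 116.94380187988281), (2.6725852489471436, 14.630858421325684), 1.278138279914856) [0.5524 0.2233 0.12  ]
```

View pics/z1.png

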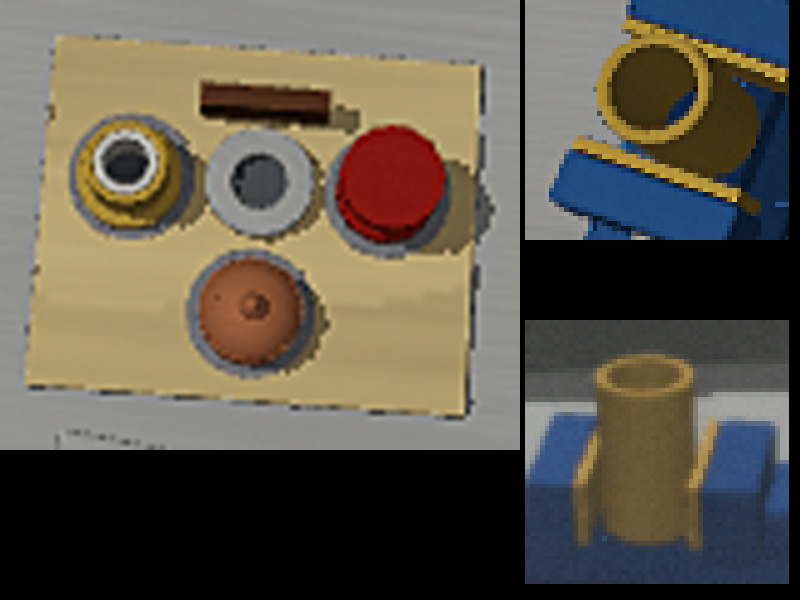

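```bash
python3 - <<'E'
from h import *
print(r.tcp_to_tips, cast('top',(116.8,193.0),.12).round(4),cast('side',(209.3,106.2),.12).round(4))
E
```

```text
0.019 [0.5349 0.2801 0.12  ] [0.5359 0.2826 0.12  ]
```

Emit:
drive_tool(slide=[[-0.3,-0.3,0],[-0.6,-0.6,0],[-1,-1,0],[-1,-1,0],[-1,-1,0],[-1,-1,0],[-1,-1,0],[-1,-1,0],[-1,-1,0],[-1,-1,0],[-1,-1,0]], angular=[[0,0,0.09],[0,0,0.18],[0,0,0.27],[0,0,0.36],[0,0,0.45],[0,0,0.54],[0,0,0.63],[0,0,0.72],[0,0,0.8334],[0,0,0.8334],[0,0,0.8334]], grip=[0,0,0,0,0,0,0,0,0,0,0])

```text
clock: 1.2
position: [0.211, 0.5619, 0.25]
tool_rot: [3.142, 0.001, 1.61]
wrist_force: [-0.0, 0.1, 0.5]
width: 0.995
gripper_force: 0.0
```

Emit:
drive_tool(slide=[[-0.48,0.27,0],[-0.956,0.53,0],[-0.956,0.53,0]], angular=[[0,0,0],[0,0,0],[0,0,0]], grip=[0,0,0])

```text
clock: 1.5
position: [0.2604, 0.4817, 0.2508]
tool_rot: [3.14, 0.002, 1.603]
wrist_force: [0.2, 1.1, 0.8]
width: 1.0
gripper_force: 0.0
```

Emit:
drive_tool(slide=[[-0.48,0.27,0],[-0.956,0.53,0],[-0.956,0.53,0]], angular=[[0,0,0],[0,0,0],[0,0,0]], grip=[0,0,0])

```text
clock: 1.8
position: [0.3048, 0.4071, 0.2508]
tool_rot: [3.14, 0.002, 1.602]
wrist_force: [0.7, 0.3, 0.2]
width: 1.001
gripper_force: 0.0
```

Emit:
drive_tool(slide=[[-0.48,0.27,0],[-0.956,0.53,0],[-0.956,0.53,0]], angular=[[0,0,0],[0,0,0],[0,0,0]], grip=[0,0,0])

```text
clock: 2.1
position: [0.3494, 0.3325, 0.2508]
tool_rot: [3.14, 0.001, 1.602]
wrist_force: [-0.2, 0.4, 0.3]
width: 0.998
gripper_force: 0.0
```

Emit:
drive_tool(slide=[[-0.48,0.27,0],[-0.956,0.53,0],[-0.956,0.53,0]], angular=[[0,0,0],[0,0,0],[0,0,0]], grip=[0,0,0])

```text
clock: 2.4
position: [0.3943, 0.2579, 0.2508]
tool_rot: [3.14, 0.001, 1.602]
wrist_force: [-0.4, 0.4, 0.6]
width: 0.999
gripper_force: 0.0
```

Emit:
drive_tool(slide=[[-0.48,0.27,0],[-0.956,0.53,0],[-0.956,0.53,0]], angular=[[0,0,0],[0,0,0],[0,0,0]], grip=[0,0,0])

```text
clock: 2.7
position: [0.4393, 0.1831, 0.2508]
tool_rot: [3.139, 0.002, 1.602]
wrist_force: [-1.0, 0.9, -0.1]
width: 1.001
gripper_force: 0.0
```

Emit:
drive_tool(slide=[[-0.48,0.27,0],[-0.956,0.53,0],[-0.956,0.53,0]], angular=[[0,0,0],[0,0,0],[0,0,0]], grip=[0,0,0])

```text
clock: 3.0
position: [0.4843, 0.1082, 0.2507]
tool_rot: [3.139, 0.002, 1.602]
wrist_force: [-0.4, 0.4, -0.3]
width: 1.003
gripper_force: 0.0
```

Emit:
drive_tool(slide=[[-0.48,0.27,0],[-0.956,0.53,0],[-0.956,0.53,0],[-0.956,0.53,0]], angular=[[0,0,0],[0,0,0],[0,0,0],[0,0,0]], grip=[0,0,0,0])

```text
clock: 3.4
position: [0.5272, 0.038, 0.25]
tool_rot: [-3.141, -0.0, 1.606]
wrist_force: [-0.6, -0.1, -0.4]
width: 0.998
gripper_force: 0.0
```

```bash
python3 - <<'E'
from h import *
s=r.sense();print(s['clock'],s['position'].round(4),s['tool_rot'],shift([.5269,.0371,.1],s).round(3))
im=r.get_image('wrist');cv2.imwrite('pics/w1.png',im)
E
```

```text
3.4 [0.5272 0.038  0.25  ] [-3.14107372e+00 -1.31439033e-04  1.60636260e+00] [-0.011 -0.003  1.876]
```

View pics/w1.png

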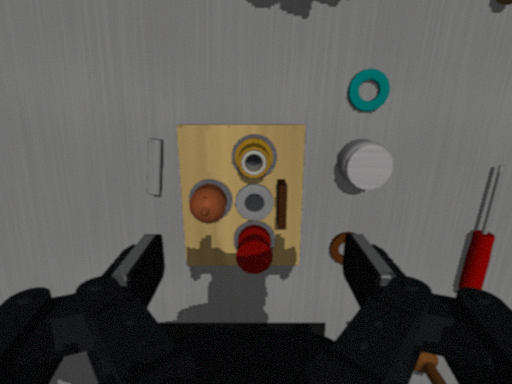

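The wrist view shows the bushing top at about (254,162), the washer at (255,202), the cap at (208,203) and the spool top at (254,256).

```bash
python3 - <<'E'
from h import *
s=r.sense()
im=cv2.imread('pics/w1.png');h,sa,v=cv2.split(cv2.cvtColor(im,cv2.COLOR_BGR2HSV))
for nm,uv,z in(('bush top',(254,162),.0475),('washer',(255,202),.019),('capdome',(208,203),.04)): print(nm,castw(s,uv,z).round(4))
roi=np.zeros(h.shape,bool);roi[118:270,172:312]=1
m=roi&(h>10)&(h<32)&(sa>60)&(v>100);m=cv2.morphologyEx(m.astype(np.uint8),cv2.MORPH_CLOSE,np.ones((5,5)))
k=big(m);print(cv2.minAreaRect(np.array([[castw(s,p[0],.006)[:2]*1000] for p in k],np.float32)))
E
```

```text
bush top [0.5266 0.0406 0.0475]
washer [ 0.53   -0.0158  0.019 ]
capdome [ 0.4749 -0.0117  0.04  ]
((512.7334594726562, -16.449607849121094), (154.90835571289062, 188.24879455566406), 2.200896978378296)
```

Emit:
drive_tool(slide=[[0,0,0.4],[0,0,0.8],[0,0,1],[0,0,1]], angular=[[0,0,0],[0,0,0],[0,0,0],[0,0,0]], grip=[0,0,0,0])

```text
clock: 3.85
position: [0.5252, 0.0399, 0.1683]
tool_rot: [-3.137, -0.0, 1.61]
wrist_force: [-0.8, -0.3, 0.1]
width: 0.998
gripper_force: 0.0
```

Emit:
drive_tool(slide=[[0,0,0.4],[0,0,0.8],[0,0,1],[0,0,1]], angular=[[0,0,0],[0,0,0],[0,0,0],[0,0,0]], grip=[0,0,0,0])

```text
clock: 4.25
position: [0.5261, 0.0391, 0.0894]
tool_rot: [-3.139, -0.0, 1.609]
wrist_force: [0.3, 0.1, 0.6]
width: 0.999
gripper_force: 0.0
```

Emit:
drive_tool(slide=[[0,0,0.2],[0,0,0.4],[0,0,0.6],[0,0,0.65],[0,0,0.65],[0,0,0.65]], angular=[[0,0,0],[0,0,0],[0,0,0],[0,0,0],[0,0,0],[0,0,0]], grip=[0,0,0,0,0,0])

```text
clock: 4.85
position: [0.5277, 0.038, 0.0395]
tool_rot: [3.14, -0.0, 1.607]
wrist_force: [-0.3, -1.1, 0.6]
width: 1.002
gripper_force: 0.0
```

Emit:
drive_tool(slide=[[0,0,0],[0,0,0],[0,0,0],[0,0,0],[0,0,0],[0,0,0],[0,0,0],[0,0,0],[0,0,0],[0,0,0]], angular=[[0,0,0],[0,0,0],[0,0,0],[0,0,0],[0,0,0],[0,0,0],[0,0,0],[0,0,0],[0,0,0],[0,0,0]], grip=[1,1,1,1,1,1,1,1,1,1], newtons=40)

```text
clock: 5.85
position: [0.5271, 0.0377, 0.0387]
tool_rot: [3.141, -0.0, 1.607]
wrist_force: [-0.9, 0.6, 5.9]
width: 0.399
gripper_force: 39.8
```

Emit:
drive_tool(slide=[[0,0,-0.15],[0,0,-0.4],[0,0,-0.65],[0,0,-0.9],[0,0,-0.9],[0,0,-0.9]], angular=[[0,0,0],[0,0,0],[0,0,0],[0,0,0],[0,0,0],[0,0,0]], grip=[1,1,1,1,1,1])

```text
clock: 6.45
position: [0.5271, 0.0378, 0.1108]
tool_rot: [3.141, -0.0, 1.607]
wrist_force: [0.7, -0.4, -1.0]
width: 0.394
gripper_force: 40.2
```

Emit:
drive_tool(slide=[[-0.15,-0.05,0],[-0.4,-0.13,0],[-0.68,-0.22,0],[-0.968,-0.314,0]], angular=[[0,0,0],[0,0,0],[0,0,0],[0,0,0]], grip=[1,1,1,1])

```text
clock: 6.85
position: [0.5034, -0.0423, 0.1094]
tool_rot: [-3.14, 0.0, 1.607]
wrist_force: [1.5, -0.4, -1.0]
width: 0.395
gripper_force: 40.2
```

Emit:
drive_tool(slide=[[-0.32,-0.1,0],[-0.64,-0.21,0],[-0.968,-0.314,0]], angular=[[0,0,0],[0,0,0],[0,0,0]], grip=[1,1,1])

```text
clock: 7.15
position: [0.4807, -0.1207, 0.1095]
tool_rot: [-3.14, 0.0, 1.606]
wrist_force: [1.0, 0.1, -1.6]
width: 0.394
gripper_force: 40.2
```

Emit:
drive_tool(slide=[[-0.32,-0.1,0],[-0.64,-0.21,0],[-0.968,-0.314,0]], angular=[[0,0,0],[0,0,0],[0,0,0]], grip=[1,1,1])

```text
clock: 7.45
position: [0.4583, -0.1989, 0.1095]
tool_rot: [-3.14, -0.0, 1.606]
wrist_force: [0.2, -0.5, -1.2]
width: 0.396
gripper_force: 40.2
```

Emit:
drive_tool(slide=[[-0.32,-0.1,0],[-0.6,-0.2,0],[-0.85,-0.27,0],[-0.968,-0.314,0],[-0.968,-0.314,0],[-0.968,-0.314,0],[-0.968,-0.314,0]], angular=[[0,0,0],[0,0,0],[0,0,0],[0,0,0],[0,0,0],[0,0,0],[0,0,0]], grip=[1,1,1,1,1,1,1])

```text
clock: 8.15
position: [0.438, -0.2743, 0.11]
tool_rot: [-3.141, -0.001, 1.608]
wrist_force: [0.6, 0.0, -1.5]
width: 0.398
gripper_force: 40.2
```

```bash
python3 - <<'E'
from h import *
s=r.sense();print(s['clock'],s['position'].round(4),s['tool_rot'].round(4),s['width'],s['gripper_force'],shift([.438,-.275,.0325],s).round(3))
E
```

```text
8.15 [ 0.438  -0.2743  0.11  ] [-3.1412e+00 -9.0000e-04  1.6083e+00] 0.3982627308901631 40.21519987145439 [-0.01   0.     0.969]
```

Emit:
drive_tool(slide=[[0,0,0.2],[0,0,0.45],[0,0,0.65],[0,0,0.8],[0,0,0.88],[0,0,0.93],[0,0,0.96],[0,0,0.96],[0,0,0.96]], angular=[[0,0,0],[0,0,0],[0,0,0],[0,0,0],[0,0,0],[0,0,0],[0,0,0],[0,0,0],[0,0,0]], grip=[1,1,1,1,1,1,1,1,1])

```text
clock: 9.05
position: [0.4379, -0.2757, 0.0339]
tool_rot: [3.141, 0.0, 1.607]
wrist_force: [0.2, -0.2, -1.2]
width: 0.395
gripper_force: 40.2
```

Emit:
drive_tool(slide=[[0,0,0],[0,0,0],[0,0,0],[0,0,0],[0,0,-0.1],[0,0,-0.4],[0,0,-0.9],[0,0,-0.9]], angular=[[0,0,0],[0,0,0],[0,0,0],[0,0,0],[0,0,0],[0,0,0],[0,0,0],[0,0,0]], grip=[0.3,0.3,0.3,0.3,0.3,0.3,0.3,0.3])

```text
clock: 9.85
position: [0.4393, -0.277, 0.1098]
tool_rot: [3.136, 0.003, 1.606]
wrist_force: [0.1, 0.1, -0.6]
width: 0.703
gripper_force: 0.0
```

Emit:
drive_tool(slide=[[0.4,0.2,0],[0.826,0.417,0],[0.826,0.417,0]], angular=[[0,0,0],[0,0,0],[0,0,0]], grip=[0,0,0])

```text
clock: 10.15
position: [0.471, -0.203, 0.1055]
tool_rot: [3.141, -0.003, 1.614]
wrist_force: [-0.7, -0.8, -0.9]
width: 0.999
gripper_force: 0.0
```

Emit:
drive_tool(slide=[[0.4,0.2,0],[0.826,0.417,0],[0.826,0.417,0]], angular=[[0,0,0],[0,0,0],[0,0,0]], grip=[0,0,0])

```text
clock: 10.45
position: [0.5018, -0.1358, 0.1053]
tool_rot: [3.141, -0.003, 1.614]
wrist_force: [0.6, -1.0, -0.7]
width: 1.003
gripper_force: 0.0
```

Emit:
drive_tool(slide=[[0.4,0.2,0],[0.826,0.417,0],[0.826,0.417,0],[0.826,0.417,0],[0.826,0.417,0],[0.826,0.417,0]], angular=[[0,0,0],[0,0,0],[0,0,0],[0,0,0],[0,0,0],[0,0,0]], grip=[0,0,0,0,0,0])

```text
clock: 11.05
position: [0.5301, -0.0753, 0.1057]
tool_rot: [-3.141, 0.0, 1.605]
wrist_force: [0.7, 0.7, 0.1]
width: 0.996
gripper_force: 0.0
```

```bash
python3 - <<'E'
from h import *
s=r.sense();print(s['clock'],s['position'].round(4),s['tool_rot'].round(4),s['width'],s['gripper_force'],shift([.5308,-.0733,.031],s).round(3))
a=r.get_image('side');b=r.get_image('wrist');cv2.imwrite('pics/s2.png',np.hstack([a[150:384,120:360],b[150:384,100:500]]))
E
```

```text
11.05 [ 0.5301 -0.0753  0.1057] [-3.1414e+00  5.0000e-04  1.6047e+00] 0.9962256537025438 0.0 [0.025 0.01  0.933]
```

View pics/s2.png

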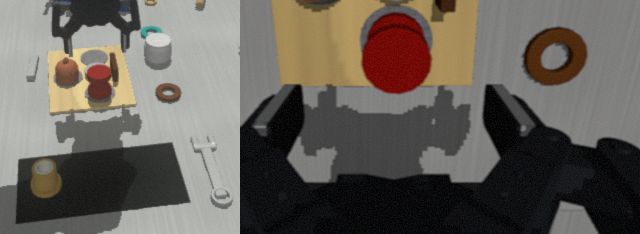

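The side crop shows the bushing upright on the mat at (45,178). The spool is under the open jaws.

Emit:
drive_tool(slide=[[0.02,0.01,0.2],[0.02,0.01,0.4],[0.02,0.01,0.6],[0.02,0.01,0.8],[0.02,0.01,0.93],[0.02,0.01,0.93],[0.02,0.01,0.93],[0.02,0.01,0.93]], angular=[[0,0,0],[0,0,0],[0,0,0],[0,0,0],[0,0,0],[0,0,0],[0,0,0],[0,0,0]], grip=[0,0,0,0,0,0,0,0])

```text
clock: 11.95
position: [0.5317, -0.0724, 0.0318]
tool_rot: [3.141, 0.0, 1.606]
wrist_force: [-0.9, -0.5, -0.4]
width: 1.0
gripper_force: 0.0
```

Emit:
drive_tool(slide=[[0,0,0],[0,0,0],[0,0,0],[0,0,0],[0,0,0],[0,0,0],[0,0,0],[0,0,0]], angular=[[0,0,0],[0,0,0],[0,0,0],[0,0,0],[0,0,0],[0,0,0],[0,0,0],[0,0,0]], grip=[1,1,1,1,1,1,1,1], newtons=40)

```text
clock: 12.75
position: [0.5315, -0.0722, 0.0316]
tool_rot: [3.141, -0.0, 1.607]
wrist_force: [-1.0, -0.4, 6.1]
width: 0.498
gripper_force: 39.8
```

Emit:
drive_tool(slide=[[0,0,-0.15],[0,0,-0.4],[0,0,-0.65],[0,0,-0.9],[0,0,-0.9],[0,0,-0.9]], angular=[[0,0,0],[0,0,0],[0,0,0],[0,0,0],[0,0,0],[0,0,0]], grip=[1,1,1,1,1,1])

```text
clock: 13.35
position: [0.5315, -0.0721, 0.1037]
tool_rot: [3.14, -0.0, 1.607]
wrist_force: [-0.4, 0.0, -1.2]
width: 0.499
gripper_force: 40.6
```

Emit:
drive_tool(slide=[[-0.15,0.05,0],[-0.35,0.1,0],[-0.6,0.18,0],[-0.825,0.25,0]], angular=[[0,0,0],[0,0,0],[0,0,0],[0,0,0]], grip=[1,1,1,1])

```text
clock: 13.75
position: [0.5536, -0.1393, 0.1022]
tool_rot: [-3.14, 0.0, 1.606]
wrist_force: [-0.1, 0.4, -1.2]
width: 0.499
gripper_force: 40.6
```

Emit:
drive_tool(slide=[[-0.28,0.08,0],[-0.55,0.17,0],[-0.825,0.25,0]], angular=[[0,0,0],[0,0,0],[0,0,0]], grip=[1,1,1])

```text
clock: 14.05
position: [0.5758, -0.2046, 0.102]
tool_rot: [-3.14, -0.0, 1.606]
wrist_force: [-0.2, 0.5, -0.8]
width: 0.495
gripper_force: 40.6
```

Emit:
drive_tool(slide=[[-0.28,0.08,0],[-0.55,0.17,0],[-0.75,0.23,0],[-0.825,0.25,0],[-0.825,0.25,0],[-0.825,0.25,0],[-0.825,0.25,0]], angular=[[0,0,0],[0,0,0],[0,0,0],[0,0,0],[0,0,0],[0,0,0],[0,0,0]], grip=[1,1,1,1,1,1,1])

```text
clock: 14.75
position: [0.5983, -0.2668, 0.1029]
tool_rot: [-3.141, -0.001, 1.608]
wrist_force: [-0.4, -0.2, -0.6]
width: 0.502
gripper_force: 40.6
```

```bash
python3 - <<'E'
from h import *
s=r.sense();print(s['clock'],s['position'].round(4),s['tool_rot'].round(4),s['width'],s['gripper_force'],shift([.598,-.269,.0255],s).round(3))
E
```

```text
14.75 [ 0.5983 -0.2668  0.1029] [-3.1411e+00 -9.0000e-04  1.6078e+00] 0.5019655204947586 40.6308460017317 [-0.029 -0.004  0.967]
```

Emit:
drive_tool(slide=[[0,0,0.2],[0,0,0.45],[0,0,0.65],[0,0,0.8],[0,0,0.88],[0,0,0.93],[0,0,0.96],[0,0,0.96],[0,0,0.96]], angular=[[0,0,0],[0,0,0],[0,0,0],[0,0,0],[0,0,0],[0,0,0],[0,0,0],[0,0,0],[0,0,0]], grip=[1,1,1,1,1,1,1,1,1])

```text
clock: 15.65
position: [0.5987, -0.2681, 0.0268]
tool_rot: [3.141, 0.0, 1.607]
wrist_force: [-0.3, 0.4, -0.3]
width: 0.497
gripper_force: 40.7
```

Emit:
drive_tool(slide=[[0,0,0],[0,0,0],[0,0,0],[0,0,0],[0,0,-0.1],[0,0,-0.4],[0,0,-0.9],[0,0,-0.9]], angular=[[0,0,0],[0,0,0],[0,0,0],[0,0,0],[0,0,0],[0,0,0],[0,0,0],[0,0,0]], grip=[0.2,0.2,0.2,0.2,0.2,0.2,0.2,0.2])

```text
clock: 16.45
position: [0.6008, -0.2698, 0.1039]
tool_rot: [3.134, 0.004, 1.606]
wrist_force: [-0.4, -0.6, 1.2]
width: 0.803
gripper_force: 0.0
```

Emit:
drive_tool(slide=[[0.4,-0.18,0],[0.788,-0.363,0],[0.788,-0.363,0]], angular=[[0,0,0],[0,0,0],[0,0,0]], grip=[0,0,0])

```text
clock: 16.75
position: [0.5656, -0.2011, 0.0984]
tool_rot: [-3.14, -0.004, 1.61]
wrist_force: [-0.1, 0.0, 0.8]
width: 0.998
gripper_force: 0.0
```

Emit:
drive_tool(slide=[[0.4,-0.18,0],[0.788,-0.363,0],[0.788,-0.363,0]], angular=[[0,0,0],[0,0,0],[0,0,0]], grip=[0,0,0])

```text
clock: 17.05
position: [0.5343, -0.1398, 0.0983]
tool_rot: [-3.14, -0.003, 1.611]
wrist_force: [-0.2, -0.1, 0.7]
width: 1.001
gripper_force: 0.0
```

Emit:
drive_tool(slide=[[0.4,-0.18,0],[0.788,-0.363,0],[0.788,-0.363,0]], angular=[[0,0,0],[0,0,0],[0,0,0]], grip=[0,0,0])

```text
clock: 17.35
position: [0.503, -0.0784, 0.0983]
tool_rot: [-3.14, -0.003, 1.611]
wrist_force: [-0.2, -0.1, -0.4]
width: 1.001
gripper_force: 0.0
```

Emit:
drive_tool(slide=[[0.4,-0.18,0],[0.788,-0.363,0],[0.788,-0.363,0],[0.788,-0.363,0],[0.788,-0.363,0],[0.788,-0.363,0],[0.788,-0.363,0],[0.788,-0.363,0],[0.788,-0.363,0],[0.788,-0.363,0],[0.788,-0.363,0],[0.788,-0.363,0],[0.788,-0.363,0],[0.788,-0.363,0]], angular=[[0,0,-0.09],[0,0,-0.18],[0,0,-0.27],[0,0,-0.36],[0,0,-0.45],[0,0,-0.54],[0,0,-0.63],[0,0,-0.72],[0,0,-0.81],[0,0,-0.9],[0,0,-1],[0,0,-1],[0,0,-1],[0,0,-1]], grip=[0,0,0,0,0,0,0,0,0,0,0,0,0,0])

```text
clock: 18.75
position: [0.4736, -0.0205, 0.0984]
tool_rot: [-3.141, 0.0, -3.11]
wrist_force: [0.4, 0.2, -0.6]
width: 0.999
gripper_force: 0.0
```

```bash
python3 - <<'E'
from h import *
s=r.sense();print(s['clock'],s['position'].round(4),s['tool_rot'].round(4),s['width'],s['joint_positions'].round(2),shift([.4728,-.0193,.029],s).round(3))
a=r.get_image('side');b=r.get_image('wrist');cv2.imwrite('pics/s3.png',np.hstack([a[150:384,120:360],b[0:234,50:500]]))
E
```

```text
18.75 [ 0.4736 -0.0205  0.0984] [-3.1414e+00  3.0000e-04 -3.1097e+00] 0.9993946941557158 [ 0.    0.5  -0.08  2.13  0.08  0.51  1.46] [0.01  0.015 0.867]
```

View pics/s3.png

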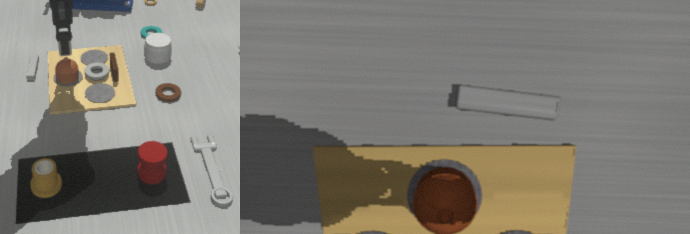

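Emit:
drive_tool(slide=[[0.01,0.015,0.2],[0.01,0.015,0.4],[0.01,0.015,0.6],[0.01,0.015,0.8],[0.01,0.015,0.865],[0.01,0.015,0.865],[0.01,0.015,0.865],[0.01,0.015,0.865]], angular=[[0,0,0],[0,0,0],[0,0,0],[0,0,0],[0,0,0],[0,0,0],[0,0,0],[0,0,0]], grip=[0,0,0,0,0,0,0,0])

```text
clock: 19.65
position: [0.4729, -0.0189, 0.0298]
tool_rot: [-3.141, 0.001, -3.106]
wrist_force: [-0.3, -0.8, 0.3]
width: 1.003
gripper_force: 0.0
```

Emit:
drive_tool(slide=[[0,0,0],[0,0,0],[0,0,0],[0,0,0],[0,0,0],[0,0,0],[0,0,0],[0,0,0]], angular=[[0,0,0],[0,0,0],[0,0,0],[0,0,0],[0,0,0],[0,0,0],[0,0,0],[0,0,0]], grip=[1,1,1,1,1,1,1,1], newtons=40)

```text
clock: 20.45
position: [0.4726, -0.0189, 0.0296]
tool_rot: [-3.142, 0.001, -3.106]
wrist_force: [-1.8, 0.9, 7.8]
width: 0.499
gripper_force: 39.5
```

Emit:
drive_tool(slide=[[0,0,-0.15],[0,0,-0.4],[0,0,-0.65],[0,0,-0.9],[0,0,-0.9],[0,0,-0.9]], angular=[[0,0,0],[0,0,0],[0,0,0],[0,0,0],[0,0,0],[0,0,0]], grip=[1,1,1,1,1,1])

```text
clock: 21.05
position: [0.4725, -0.019, 0.1012]
tool_rot: [-3.142, 0.001, -3.106]
wrist_force: [-0.3, -0.2, -1.6]
width: 0.497
gripper_force: 41.2
```

Emit:
drive_tool(slide=[[-0.02,-0.15,0],[-0.05,-0.35,0],[-0.08,-0.57,0],[-0.112,-0.795,0]], angular=[[0,0,0],[0,0,0],[0,0,0],[0,0,0]], grip=[1,1,1,1])

```text
clock: 21.45
position: [0.4832, -0.0837, 0.1]
tool_rot: [-3.142, -0.002, -3.106]
wrist_force: [0.1, 0.7, -1.8]
width: 0.501
gripper_force: 41.2
```

Emit:
drive_tool(slide=[[-0.04,-0.27,0],[-0.08,-0.53,0],[-0.112,-0.795,0]], angular=[[0,0,0],[0,0,0],[0,0,0]], grip=[1,1,1])

```text
clock: 21.75
position: [0.4944, -0.1472, 0.0999]
tool_rot: [3.141, -0.002, -3.106]
wrist_force: [-0.2, 0.8, -0.2]
width: 0.501
gripper_force: 41.2
```

Emit:
drive_tool(slide=[[-0.04,-0.27,0],[-0.08,-0.53,0],[-0.112,-0.795,0]], angular=[[0,0,0],[0,0,0],[0,0,0]], grip=[1,1,1])

```text
clock: 22.05
position: [0.5054, -0.2104, 0.0998]
tool_rot: [3.141, -0.002, -3.106]
wrist_force: [-0.1, 0.5, -1.3]
width: 0.499
gripper_force: 41.2
```

Emit:
drive_tool(slide=[[-0.04,-0.27,0],[-0.08,-0.53,0],[-0.1,-0.7,0],[-0.112,-0.795,0],[-0.112,-0.795,0],[-0.112,-0.795,0],[-0.112,-0.795,0]], angular=[[0,0,0],[0,0,0],[0,0,0],[0,0,0],[0,0,0],[0,0,0],[0,0,0]], grip=[1,1,1,1,1,1,1])

```text
clock: 22.75
position: [0.5174, -0.2707, 0.101]
tool_rot: [3.141, -0.0, -3.104]
wrist_force: [-0.2, -0.3, -0.7]
width: 0.499
gripper_force: 41.2
```

```bash
python3 - <<'E'
from h import *
s=r.sense();print(s['clock'],s['position'].round(4),s['tool_rot'].round(4),s['width'],s['gripper_force'],shift([.518,-.2723,.0235],s).round(3))
E
```

```text
22.75 [ 0.5174 -0.2707  0.101 ] [ 3.1409e+00 -2.0000e-04 -3.1042e+00] 0.4989022468511301 41.1866694688797 [-0.007 -0.021  0.969]
```

Emit:
drive_tool(slide=[[0,0,0.2],[0,0,0.45],[0,0,0.65],[0,0,0.8],[0,0,0.88],[0,0,0.93],[0,0,0.96],[0,0,0.96],[0,0,0.96]], angular=[[0,0,0],[0,0,0],[0,0,0],[0,0,0],[0,0,0],[0,0,0],[0,0,0],[0,0,0],[0,0,0]], grip=[1,1,1,1,1,1,1,1,1])

```text
clock: 23.65
position: [0.5177, -0.272, 0.0248]
tool_rot: [-3.141, 0.001, -3.106]
wrist_force: [-0.6, 0.1, -0.6]
width: 0.497
gripper_force: 41.2
```

Emit:
drive_tool(slide=[[0,0,0],[0,0,0],[0,0,0],[0,0,0],[0,0,-0.1],[0,0,-0.4],[0,0,-0.9],[0,0,-0.9]], angular=[[0,0,0],[0,0,0],[0,0,0],[0,0,0],[0,0,0],[0,0,0],[0,0,0],[0,0,0]], grip=[0.2,0.2,0.2,0.2,0.2,0.2,0.2,0.2])

```text
clock: 24.45
position: [0.5198, -0.2731, 0.1013]
tool_rot: [-3.138, 0.007, -3.106]
wrist_force: [0.9, -0.8, -0.4]
width: 0.8
gripper_force: 0.0
```

Emit:
drive_tool(slide=[[-0.03,0.4,0],[-0.062,0.794,0],[-0.062,0.794,0]], angular=[[0,0,0],[0,0,0],[0,0,0]], grip=[0,0,0])

```text
clock: 24.75
position: [0.5207, -0.2032, 0.0966]
tool_rot: [3.139, 0.0, -3.1]
wrist_force: [0.1, 0.2, 0.3]
width: 1.001
gripper_force: 0.0
```

Emit:
drive_tool(slide=[[-0.03,0.4,0],[-0.062,0.794,0],[-0.062,0.794,0]], angular=[[0,0,0],[0,0,0],[0,0,0]], grip=[0,0,0])

```text
clock: 25.05
position: [0.5233, -0.1399, 0.0965]
tool_rot: [3.139, 0.0, -3.1]
wrist_force: [0.1, -0.3, 0.3]
width: 1.002
gripper_force: 0.0
```

Emit:
drive_tool(slide=[[-0.03,0.4,0],[-0.062,0.794,0],[-0.062,0.794,0]], angular=[[0,0,0],[0,0,0],[0,0,0]], grip=[0,0,0])

```text
clock: 25.35
position: [0.526, -0.0767, 0.0965]
tool_rot: [3.139, 0.001, -3.1]
wrist_force: [0.7, 0.4, 0.1]
width: 1.001
gripper_force: 0.0
```

Emit:
drive_tool(slide=[[-0.03,0.4,0],[-0.062,0.794,0],[-0.062,0.794,0],[-0.062,0.794,0],[-0.062,0.794,0],[-0.062,0.794,0],[-0.062,0.794,0]], angular=[[0,0,0],[0,0,0],[0,0,0],[0,0,0],[0,0,0],[0,0,0],[0,0,0]], grip=[0,0,0,0,0,0,0])

```text
clock: 26.05
position: [0.528, -0.0184, 0.0963]
tool_rot: [-3.141, -0.0, -3.107]
wrist_force: [0.9, 0.6, -0.4]
width: 0.999
gripper_force: 0.0
```

```bash
python3 - <<'E'
from h import *
s=r.sense();print(s['clock'],s['position'].round(4),s['tool_rot'].round(4),s['width'],shift([.5288,-.0173,.0295],s).round(3))
a=r.get_image('side');b=r.get_image('wrist');cv2.imwrite('pics/w4.png',b);cv2.imwrite('pics/s4.png',np.hstack([a[150:384,120:360],b[0:234,50:500]]))
E
```

```text
26.05 [ 0.528  -0.0184  0.0963] [-3.1412e+00 -1.0000e-04 -3.1073e+00] 0.9985533241645979 [-0.01   0.014  0.835]
```

View pics/s4.png

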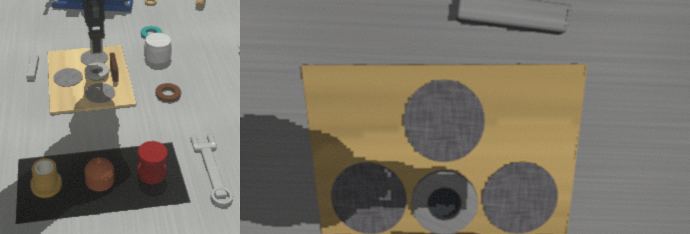

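The side crop shows the cap, spool and bushing all upright on the mat. The wrist crop shows the three empty discs and the washer on its boss.

```bash
python3 - <<'E'
from h import *
s=r.sense()
for nm,uv,z in(('cap disc',(253,120),.0075),('spool disc',(178,198),.0075),('bush disc',(329,198),.0075),('washer',(255,203),.019)): print(nm,castw(s,uv,z).round(4))
E
```

```text
cap disc [ 0.4721 -0.0206  0.0075]
spool disc [ 0.5305 -0.074   0.0075]
bush disc [0.5266 0.0375 0.0075]
washer [ 0.5283 -0.0172  0.019 ]
```

Emit:
drive_tool(slide=[[-0.01,0.014,0.2],[-0.01,0.014,0.4],[-0.01,0.014,0.6],[-0.01,0.014,0.75],[-0.01,0.014,0.85],[-0.01,0.014,0.86],[-0.01,0.014,0.86],[-0.01,0.014,0.86]], angular=[[0,0,0],[0,0,0],[0,0,0],[0,0,0],[0,0,0],[0,0,0],[0,0,0],[0,0,0]], grip=[0,0,0,0,0,0,0,0])

```text
clock: 26.95
position: [0.5292, -0.0161, 0.028]
tool_rot: [-3.142, 0.001, -3.106]
wrist_force: [0.3, 0.3, 1.3]
width: 1.002
gripper_force: 0.0
```

Emit:
drive_tool(slide=[[0,0,0],[0,0,0],[0,0,0],[0,0,0],[0,0,0],[0,0,0],[0,0,0],[0,0,0]], angular=[[0,0,0],[0,0,0],[0,0,0],[0,0,0],[0,0,0],[0,0,0],[0,0,0],[0,0,0]], grip=[1,1,1,1,1,1,1,1], newtons=40)

```text
clock: 27.75
position: [0.529, -0.0161, 0.0283]
tool_rot: [-3.142, 0.001, -3.106]
wrist_force: [-1.8, -0.1, 9.1]
width: 0.533
gripper_force: 39.4
```

Emit:
drive_tool(slide=[[0,0,-0.15],[0,0,-0.4],[0,0,-0.7],[0,0,-1],[0,0,-1],[0,0,-1]], angular=[[0,0,0],[0,0,0],[0,0,0],[0,0,0],[0,0,0],[0,0,0]], grip=[1,1,1,1,1,1])

```text
clock: 28.35
position: [0.529, -0.0161, 0.1082]
tool_rot: [-3.142, 0.001, -3.106]
wrist_force: [-0.9, 0.7, -1.8]
width: 0.531
gripper_force: 41.3
```

Emit:
drive_tool(slide=[[0,0,-0.3],[0,0,-0.6],[0,0,-1],[0,0,-1]], angular=[[0,0,0],[0,0,0],[0,0,0],[0,0,0]], grip=[1,1,1,1])

```text
clock: 28.75
position: [0.5302, -0.0161, 0.19]
tool_rot: [-3.142, 0.004, -3.106]
wrist_force: [0.1, 0.1, -1.2]
width: 0.534
gripper_force: 41.5
```

Emit:
drive_tool(slide=[[-0.01,0.2,0],[-0.02,0.45,0],[-0.03,0.7,0],[-0.053,0.929,0]], angular=[[0,0,0],[0,0,0],[0,0,0],[0,0,0]], grip=[1,1,1,1])

```text
clock: 29.15
position: [0.5295, 0.0591, 0.1859]
tool_rot: [-3.141, -0.003, -3.106]
wrist_force: [1.0, -0.2, -0.4]
width: 0.53
gripper_force: 41.5
```

Emit:
drive_tool(slide=[[-0.02,0.3,0],[-0.04,0.62,0],[-0.053,0.929,0],[-0.053,0.929,0],[-0.053,0.929,0]], angular=[[0,0,0],[0,0,0],[0,0,0],[0,0,0],[0,0,0]], grip=[1,1,1,1,1])

```text
clock: 29.65
position: [0.5312, 0.1329, 0.186]
tool_rot: [-3.141, -0.002, -3.104]
wrist_force: [0.7, -0.4, -1.8]
width: 0.536
gripper_force: 41.5
```

```bash
python3 - <<'E'
from h import *
s=r.sense();print(s['clock'],s['position'].round(4),s['tool_rot'].round(4),s['width'],s['joint_positions'].round(2),shift([.5354,.2813,.19],s).round(3))
c,M=camera_wrist(s)
p=M[:3,:3].T@(np.array([.5354,.2813,.12])-M[:3,3]);print('pred px',p[:2]/p[2]*302.57+[c['cx'],c['cy']])
cv2.imwrite('pics/w5.png',r.get_image('wrist'))
E
```

```text
29.65 [0.5312 0.1329 0.186 ] [-3.1408e+00 -2.3000e-03 -3.1042e+00] 0.535671369067624 [-0.26  0.46 -0.11  1.86  0.07  0.83  1.21] [-0.122  1.851 -0.051]
pred px [473.7071834  222.09414323]
```

View pics/w5.png

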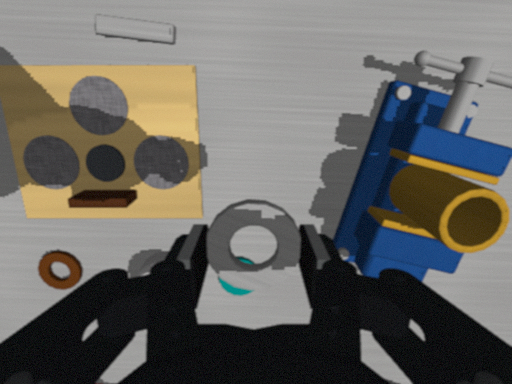

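The sleeve's rim is centred at about (473.5,218.5), against a predicted (473.7,222). The washer is held level at (253,243).

```bash
python3 - <<'E'
from h import *
s=r.sense()
im=cv2.imread('pics/w5.png');h,sa,v=cv2.split(cv2.cvtColor(im,cv2.COLOR_BGR2HSV))
m=np.zeros(h.shape,np.uint8);m[178:260,432:512]=((h>14)&(h<32)&(sa>120)&(v>150))[178:260,432:512]
e=cv2.fitEllipse(cv2.convexHull(big(m)));print(e,castw(s,e[0],.12).round(4),castw(s,(473.5,218.5),.12).round(4))
# held washer top face relative to TCP
m=(np.abs(h.astype(int)-0)>=0)&(sa<25)&(v>60)&(v<150);
for y in(237,244):print(((castw(s,(253,y),s['position'][2]-.0085)-s['position'])*1000).round(1))
E
```

```text
((474.1676330566406, 220.491455078125), (58.54045104980469, 72.6646957397461), 56.5404052734375) [0.5347 0.2805 0.12  ] [0.5333 0.2797 0.12  ]
[-6.8 -1.  -8.5]
[-3.2 -0.8 -8.5]
```

Emit:
drive_tool(slide=[[-0.02,0.3,0],[-0.04,0.62,0],[-0.061,0.925,0],[-0.061,0.925,0]], angular=[[0,0,0],[0,0,0],[0,0,0],[0,0,0]], grip=[1,1,1,1])

```text
clock: 30.1
position: [0.5338, 0.2097, 0.1869]
tool_rot: [3.14, -0.001, -3.103]
wrist_force: [0.3, 0.2, -0.4]
width: 0.534
gripper_force: 41.5
```

Emit:
drive_tool(slide=[[-0.02,0.3,0],[-0.04,0.6,0],[-0.06,0.8,0],[-0.061,0.925,0],[-0.061,0.925,0],[-0.061,0.925,0],[-0.061,0.925,0],[-0.061,0.925,0]], angular=[[0,0,0],[0,0,0],[0,0,0],[0,0,0],[0,0,0],[0,0,0],[0,0,0],[0,0,0]], grip=[1,1,1,1,1,1,1,1])

```text
clock: 30.9
position: [0.5367, 0.2799, 0.1876]
tool_rot: [-3.141, 0.0, -3.107]
wrist_force: [-0.8, -0.2, -1.7]
width: 0.533
gripper_force: 41.4
```

```bash
python3 - <<'E'
from h import *
s=r.sense();print(s['clock'],s['position'].round(4),s['tool_rot'].round(4),s['width'],shift([.5354,.2813,.1365],s).round(3))
b=r.get_image('wrist');a=r.get_image('side');cv2.imwrite('pics/s6.png',np.hstack([a[60:200,140:300].repeat(2,0).repeat(2,1),b[100:380,100:420]]))
E
```

```text
30.9 [0.5367 0.2799 0.1876] [-3.1411e+00  1.0000e-04 -3.1071e+00] 0.5333174651277443 [0.015 0.019 0.638]
```

View pics/s6.png

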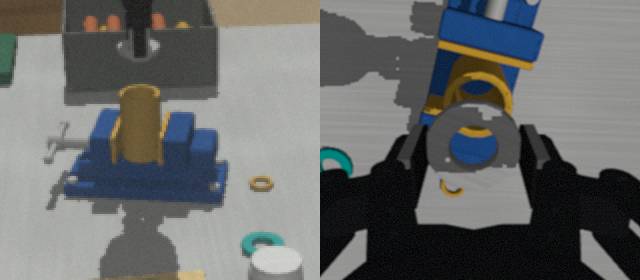

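Emit:
drive_tool(slide=[[0.015,0.015,0],[0.015,0.015,0.1],[0.015,0.015,0.2],[0.015,0.015,0.3],[0.015,0.015,0.4],[0.015,0.015,0.48],[0.015,0.015,0.53],[0.015,0.015,0.58],[0.015,0.015,0.6],[0.015,0.015,0.62],[0.015,0.015,0.63],[0.015,0.015,0.63],[0.015,0.015,0.63]], angular=[[0,0,0],[0,0,0],[0,0,0],[0,0,0],[0,0,0],[0,0,0],[0,0,0],[0,0,0],[0,0,0],[0,0,0],[0,0,0],[0,0,0],[0,0,0]], grip=[1,1,1,1,1,1,1,1,1,1,1,1,1])

```text
clock: 32.3
position: [0.5353, 0.2822, 0.1374]
tool_rot: [3.141, 0.0, -3.106]
wrist_force: [-0.8, -0.7, 1.7]
width: 0.533
gripper_force: 41.7
```

```bash
python3 - <<'E'
from h import *
s=r.sense();print(s['clock'],s['position'].round(4),s['wrist_force'].round(1),s['width'])
b=r.get_image('wrist');a=r.get_image('side');t=r.get_image('top');cv2.imwrite('pics/s7.png',np.hstack([a[80:160,170:250].repeat(4,0).repeat(4,1),b[100:420,130:400],np.zeros((36,270,3),np.uint8)][:1]+[b[64:384,130:400]]))
E
```

```text
32.3 [0.5353 0.2822 0.1374] [-0.8 -0.7  1.7] 0.5333660788689296
```

View pics/s7.png

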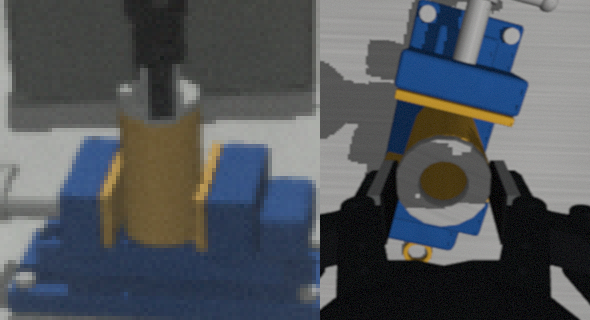

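The washer sits centred on the sleeve in both views, so I'll release it.

Emit:
drive_tool(slide=[[0,0,0.01],[0,0,0.01],[0,0,0.01],[0,0,0.01],[0,0,0.01],[0,0,0.01],[0,0,-0.1],[0,0,-0.3],[0,0,-0.6],[0,0,-1],[0,0,-1],[0,0,-1]], angular=[[0,0,0],[0,0,0],[0,0,0],[0,0,0],[0,0,0],[0,0,0],[0,0,0],[0,0,0],[0,0,0],[0,0,0],[0,0,0],[0,0,0]], grip=[1,0.2,0.2,0.2,0.2,0.2,0.2,0.2,0.2,0.2,0.2,0.2])

```text
clock: 33.65
position: [0.5355, 0.2824, 0.2182]
tool_rot: [3.141, 0.002, -3.106]
wrist_force: [0.2, -0.2, -1.8]
width: 0.802
gripper_force: 0.0
```

```bash
python3 - <<'E'
from h import *
s=r.sense();print(s['clock'],s['position'].round(4),s['wrist_force'].round(1),s['width'])
b=r.get_image('wrist');a=r.get_image('side');cv2.imwrite('pics/s8.png',np.hstack([a[80:160,170:250].repeat(4,0).repeat(4,1),b[64:384,130:400]]))
E
```

```text
33.65 [0.5355 0.2824 0.2182] [ 0.2 -0.2 -1.8] 0.8021526350343715
```

View pics/s8.png

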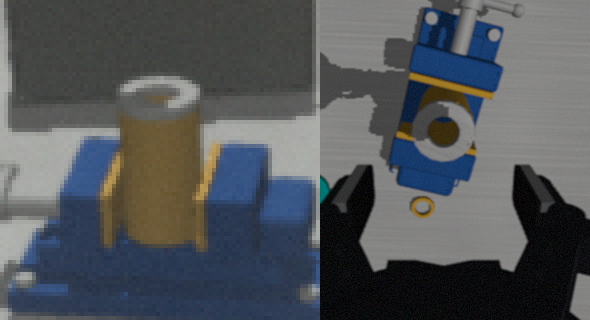

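The washer lies flat and centred on the sleeve. The cap goes back first.

Emit:
drive_tool(slide=[[0.03,-0.5,0],[0.067,-0.987,0],[0.067,-0.987,0]], angular=[[0,0,0],[0,0,0],[0,0,0]], grip=[0,0,0])

```text
clock: 34.05
position: [0.5325, 0.1964, 0.2161]
tool_rot: [-3.137, -0.002, -3.113]
wrist_force: [0.5, -0.1, 0.3]
width: 1.002
gripper_force: 0.0
```

Emit:
drive_tool(slide=[[0.03,-0.5,0],[0.067,-0.987,0],[0.067,-0.987,0]], angular=[[0,0,0],[0,0,0],[0,0,0]], grip=[0,0,0])

```text
clock: 34.35
position: [0.5297, 0.1178, 0.2162]
tool_rot: [-3.138, -0.002, -3.113]
wrist_force: [-0.1, -0.2, 0.3]
width: 0.997
gripper_force: 0.0
```

Emit:
drive_tool(slide=[[0.03,-0.5,0],[0.067,-0.987,0],[0.067,-0.987,0]], angular=[[0,0,0],[0,0,0],[0,0,0]], grip=[0,0,0])

```text
clock: 34.65
position: [0.527, 0.0391, 0.2163]
tool_rot: [-3.138, -0.002, -3.113]
wrist_force: [0.3, 0.7, -0.7]
width: 1.001
gripper_force: 0.0
```

Emit:
drive_tool(slide=[[0.03,-0.5,0],[0.067,-0.987,0],[0.067,-0.987,0]], angular=[[0,0,0],[0,0,0],[0,0,0]], grip=[0,0,0])

```text
clock: 34.95
position: [0.5244, -0.0395, 0.2164]
tool_rot: [-3.139, -0.002, -3.113]
wrist_force: [-0.8, -1.3, -0.2]
width: 1.001
gripper_force: 0.0
```

Emit:
drive_tool(slide=[[0.03,-0.5,0.2],[0.067,-0.987,0.49],[0.067,-0.987,0.49]], angular=[[0,0,0],[0,0,0],[0,0,0]], grip=[0,0,0])

```text
clock: 35.25
position: [0.5203, -0.1181, 0.1749]
tool_rot: [-3.14, -0.006, -3.113]
wrist_force: [-1.2, 0.7, 0.0]
width: 0.997
gripper_force: 0.0
```

Emit:
drive_tool(slide=[[0.03,-0.5,0.2],[0.067,-0.987,0.49],[0.067,-0.987,0.49]], angular=[[0,0,0],[0,0,0],[0,0,0]], grip=[0,0,0])

```text
clock: 35.55
position: [0.5178, -0.1969, 0.1357]
tool_rot: [-3.14, -0.005, -3.112]
wrist_force: [0.1, -0.1, -0.3]
width: 0.997
gripper_force: 0.0
```

Emit:
drive_tool(slide=[[0.03,-0.5,0.2],[0.067,-0.987,0.49],[0.067,-0.987,0.49],[0.067,-0.987,0.49],[0.067,-0.987,0.49],[0.067,-0.987,0.49],[0.067,-0.987,0.49]], angular=[[0,0,0],[0,0,0],[0,0,0],[0,0,0],[0,0,0],[0,0,0],[0,0,0]], grip=[0,0,0,0,0,0,0])

```text
clock: 36.25
position: [0.5181, -0.2703, 0.1001]
tool_rot: [3.142, 0.001, -3.104]
wrist_force: [0.2, -0.1, -0.6]
width: 1.0
gripper_force: 0.0
```

```bash
python3 - <<'E'
from h import *
s=r.sense();print(s['clock'],s['position'].round(4),s['tool_rot'].round(4),s['width'],shift([.5177,-.272,.0242],s).round(3))
E
```

```text
36.25 [ 0.5181 -0.2703  0.1001] [ 3.1415e+00  8.0000e-04 -3.1040e+00] 0.9995002838225115 [ 0.007 -0.021  0.948]
```

Emit:
drive_tool(slide=[[0.007,-0.021,0.2],[0.007,-0.021,0.4],[0.007,-0.021,0.6],[0.007,-0.021,0.8],[0.007,-0.021,0.94],[0.007,-0.021,0.948],[0.007,-0.021,0.948],[0.007,-0.021,0.948]], angular=[[0,0,0],[0,0,0],[0,0,0],[0,0,0],[0,0,0],[0,0,0],[0,0,0],[0,0,0]], grip=[0,0,0,0,0,0,0,0])

```text
clock: 37.05
position: [0.5175, -0.2734, 0.0245]
tool_rot: [-3.141, 0.001, -3.106]
wrist_force: [0.1, 0.5, -1.3]
width: 0.997
gripper_force: 0.0
```

Emit:
drive_tool(slide=[[0,0,0],[0,0,0],[0,0,0],[0,0,0],[0,0,0],[0,0,0],[0,0,0],[0,0,0]], angular=[[0,0,0],[0,0,0],[0,0,0],[0,0,0],[0,0,0],[0,0,0],[0,0,0],[0,0,0]], grip=[1,1,1,1,1,1,1,1], newtons=40)

```text
clock: 37.85
position: [0.5171, -0.2733, 0.0242]
tool_rot: [-3.141, 0.0, -3.106]
wrist_force: [-1.8, 1.1, 5.8]
width: 0.503
gripper_force: 40.0
```

Emit:
drive_tool(slide=[[0,0,-0.15],[0,0,-0.4],[0,0,-0.65],[0,0,-0.95],[0,0,-0.95],[0,0,-0.95]], angular=[[0,0,0],[0,0,0],[0,0,0],[0,0,0],[0,0,0],[0,0,0]], grip=[1,1,1,1,1,1])

```text
clock: 38.45
position: [0.5172, -0.2734, 0.1004]
tool_rot: [-3.141, 0.001, -3.106]
wrist_force: [0.8, -0.4, -2.0]
width: 0.496
gripper_force: 41.0
```

Emit:
drive_tool(slide=[[0.02,0.15,0],[0.05,0.35,0],[0.08,0.57,0],[0.112,0.795,0]], angular=[[0,0,0],[0,0,0],[0,0,0],[0,0,0]], grip=[1,1,1,1])

```text
clock: 38.85
position: [0.5051, -0.2075, 0.0991]
tool_rot: [3.141, -0.001, -3.105]
wrist_force: [0.6, 0.1, -1.2]
width: 0.499
gripper_force: 41.0
```

Emit:
drive_tool(slide=[[0.04,0.27,0],[0.08,0.53,0],[0.112,0.795,0]], angular=[[0,0,0],[0,0,0],[0,0,0]], grip=[1,1,1])

```text
clock: 39.15
position: [0.4936, -0.1441, 0.0993]
tool_rot: [3.141, -0.001, -3.104]
wrist_force: [0.3, 0.0, -1.4]
width: 0.5
gripper_force: 41.0
```

Emit:
drive_tool(slide=[[0.04,0.27,0],[0.08,0.53,0],[0.112,0.795,0]], angular=[[0,0,0],[0,0,0],[0,0,0]], grip=[1,1,1])

```text
clock: 39.45
position: [0.4821, -0.081, 0.0994]
tool_rot: [3.141, -0.001, -3.104]
wrist_force: [0.9, 0.4, -1.2]
width: 0.495
gripper_force: 41.0
```

Emit:
drive_tool(slide=[[0.04,0.27,0],[0.08,0.53,0],[0.1,0.7,0],[0.112,0.795,0],[0.112,0.795,0],[0.112,0.795,0],[0.112,0.795,0]], angular=[[0,0,0],[0,0,0],[0,0,0],[0,0,0],[0,0,0],[0,0,0],[0,0,0]], grip=[1,1,1,1,1,1,1])

```text
clock: 40.15
position: [0.472, -0.021, 0.0996]
tool_rot: [-3.141, -0.0, -3.107]
wrist_force: [-0.1, 0.1, -0.9]
width: 0.498
gripper_force: 41.0
```

```bash
python3 - <<'E'
from h import *
s=r.sense();print(s['clock'],s['position'].round(4),s['tool_rot'].round(4),s['width'],s['gripper_force'],shift([.4726,-.0191,.0297],s).round(3))
E
```

```text
40.15 [ 0.472  -0.021   0.0996] [-3.1412e+00 -1.0000e-04 -3.1067e+00] 0.49797871556489104 41.0070937871933 [-0.008  0.024  0.874]
```

Emit:
drive_tool(slide=[[0,0.02,0.2],[0,0.02,0.45],[0,0.02,0.65],[0,0.02,0.75],[0,0.02,0.82],[0,0.02,0.85],[0,0.02,0.87],[0,0.02,0.87],[0,0.02,0.87]], angular=[[0,0,0],[0,0,0],[0,0,0],[0,0,0],[0,0,0],[0,0,0],[0,0,0],[0,0,0],[0,0,0]], grip=[1,1,1,1,1,1,1,1,1])

```text
clock: 41.05
position: [0.4723, -0.0187, 0.0304]
tool_rot: [-3.142, 0.001, -3.106]
wrist_force: [-0.2, 0.0, -1.1]
width: 0.499
gripper_force: 41.0
```

Emit:
drive_tool(slide=[[0,0,0],[0,0,0],[0,0,0],[0,0,0],[0,0,-0.1],[0,0,-0.4],[0,0,-0.9],[0,0,-0.9]], angular=[[0,0,0],[0,0,0],[0,0,0],[0,0,0],[0,0,0],[0,0,0],[0,0,0],[0,0,0]], grip=[0.2,0.2,0.2,0.2,0.2,0.2,0.2,0.2])

```text
clock: 41.85
position: [0.474, -0.0188, 0.1062]
tool_rot: [-3.142, 0.006, -3.106]
wrist_force: [1.4, 0.3, 0.0]
width: 0.797
gripper_force: 0.0
```

Emit:
drive_tool(slide=[[-0.18,-0.4,0],[-0.365,-0.791,0],[-0.365,-0.791,0]], angular=[[0,0,0],[0,0,0],[0,0,0]], grip=[0,0,0])

```text
clock: 42.15
position: [0.5052, -0.0854, 0.1027]
tool_rot: [-3.139, 0.002, -3.111]
wrist_force: [-0.7, -1.1, -0.2]
width: 0.997
gripper_force: 0.0
```

Emit:
drive_tool(slide=[[-0.18,-0.4,0],[-0.365,-0.791,0],[-0.365,-0.791,0]], angular=[[0,0,0],[0,0,0],[0,0,0]], grip=[0,0,0])

```text
clock: 42.45
position: [0.5362, -0.1476, 0.1023]
tool_rot: [-3.139, 0.002, -3.111]
wrist_force: [-0.2, 0.0, 0.7]
width: 0.999
gripper_force: 0.0
```

Emit:
drive_tool(slide=[[-0.18,-0.4,0],[-0.365,-0.791,0],[-0.365,-0.791,0]], angular=[[0,0,0],[0,0,0],[0,0,0]], grip=[0,0,0])

```text
clock: 42.75
position: [0.5673, -0.2096, 0.1022]
tool_rot: [-3.139, 0.001, -3.11]
wrist_force: [-0.2, -1.2, 0.0]
width: 1.0
gripper_force: 0.0
```

Emit:
drive_tool(slide=[[-0.18,-0.4,0],[-0.365,-0.791,0],[-0.365,-0.791,0],[-0.365,-0.791,0],[-0.365,-0.791,0],[-0.365,-0.791,0],[-0.365,-0.791,0],[-0.365,-0.791,0],[-0.365,-0.791,0],[-0.365,-0.791,0],[-0.365,-0.791,0],[-0.365,-0.791,0],[-0.365,-0.791,0],[-0.365,-0.791,0]], angular=[[0,0,0.09],[0,0,0.18],[0,0,0.27],[0,0,0.36],[0,0,0.45],[0,0,0.54],[0,0,0.63],[0,0,0.72],[0,0,0.81],[0,0,0.9],[0,0,1],[0,0,1],[0,0,1],[0,0,1]], grip=[0,0,0,0,0,0,0,0,0,0,0,0,0,0])

```text
clock: 44.15
position: [0.5977, -0.2669, 0.102]
tool_rot: [-3.141, -0.0, 1.61]
wrist_force: [-0.5, 0.4, 0.1]
width: 1.002
gripper_force: 0.0
```

```bash
python3 - <<'E'
from h import *
s=r.sense();print(s['clock'],s['position'].round(4),s['tool_rot'].round(4),s['width'],shift([.5985,-.268,.0262],s).round(3))
b=r.get_image('wrist');a=r.get_image('side');cv2.imwrite('pics/s9.png',np.hstack([a[150:384,120:360],b[50:284,50:500]]))
E
```

```text
44.15 [ 0.5977 -0.2669  0.102 ] [-3.1414e+00 -4.0000e-04  1.6103e+00] 1.0022442912643745 [-0.014  0.01   0.948]
```

View pics/s9.png

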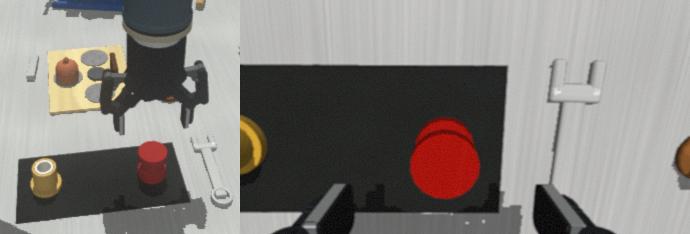

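Emit:
drive_tool(slide=[[-0.014,0.01,0.2],[-0.014,0.01,0.4],[-0.014,0.01,0.6],[-0.014,0.01,0.8],[-0.014,0.01,0.94],[-0.014,0.01,0.948],[-0.014,0.01,0.948],[-0.014,0.01,0.948]], angular=[[0,0,0],[0,0,0],[0,0,0],[0,0,0],[0,0,0],[0,0,0],[0,0,0],[0,0,0]], grip=[0.15,0.15,0.15,0.15,0.15,0.15,0.15,0.15])

```text
clock: 45.05
position: [0.5991, -0.2689, 0.0268]
tool_rot: [3.141, 0.001, 1.607]
wrist_force: [-0.0, 0.4, 0.4]
width: 0.849
gripper_force: 0.0
```

Emit:
drive_tool(slide=[[0,0,0],[0,0,0],[0,0,0],[0,0,0],[0,0,0],[0,0,0],[0,0,0],[0,0,0]], angular=[[0,0,0],[0,0,0],[0,0,0],[0,0,0],[0,0,0],[0,0,0],[0,0,0],[0,0,0]], grip=[1,1,1,1,1,1,1,1], newtons=40)

```text
clock: 45.85
position: [0.599, -0.2687, 0.0271]
tool_rot: [3.141, 0.0, 1.607]
wrist_force: [-1.1, 0.8, 5.4]
width: 0.495
gripper_force: 40.1
```

Emit:
drive_tool(slide=[[0,0,-0.15],[0,0,-0.4],[0,0,-0.65],[0,0,-0.95],[0,0,-0.95],[0,0,-0.95]], angular=[[0,0,0],[0,0,0],[0,0,0],[0,0,0],[0,0,0],[0,0,0]], grip=[1,1,1,1,1,1])

```text
clock: 46.45
position: [0.599, -0.2686, 0.1031]
tool_rot: [3.14, 0.0, 1.607]
wrist_force: [-0.1, 0.2, -0.3]
width: 0.501
gripper_force: 40.6
```

Emit:
drive_tool(slide=[[0.15,-0.05,0],[0.35,-0.1,0],[0.6,-0.18,0],[0.825,-0.25,0]], angular=[[0,0,0],[0,0,0],[0,0,0],[0,0,0]], grip=[1,1,1,1])

```text
clock: 46.85
position: [0.5751, -0.2005, 0.1013]
tool_rot: [-3.14, -0.001, 1.608]
wrist_force: [0.4, 0.2, 0.3]
width: 0.502
gripper_force: 40.6
```

Emit:
drive_tool(slide=[[0.28,-0.08,0],[0.55,-0.17,0],[0.825,-0.25,0]], angular=[[0,0,0],[0,0,0],[0,0,0]], grip=[1,1,1])

```text
clock: 47.15
position: [0.5525, -0.1355, 0.1015]
tool_rot: [-3.14, -0.001, 1.608]
wrist_force: [-0.2, 0.3, -1.3]
width: 0.499
gripper_force: 40.6
```

Emit:
drive_tool(slide=[[0.28,-0.08,0],[0.55,-0.17,0],[0.75,-0.23,0],[0.825,-0.25,0],[0.825,-0.25,0],[0.825,-0.25,0],[0.825,-0.25,0]], angular=[[0,0,0],[0,0,0],[0,0,0],[0,0,0],[0,0,0],[0,0,0],[0,0,0]], grip=[1,1,1,1,1,1,1])

```text
clock: 47.85
position: [0.5317, -0.0738, 0.1022]
tool_rot: [3.141, 0.001, 1.606]
wrist_force: [0.1, -0.6, -0.9]
width: 0.499
gripper_force: 40.6
```

```bash
python3 - <<'E'
from h import *
s=r.sense();print(s['clock'],s['position'].round(4),s['tool_rot'].round(4),s['width'],s['gripper_force'],shift([.5314,-.0724,.0317],s).round(3))
E
```

```text
47.85 [ 0.5317 -0.0738  0.1022] [3.1414e+00 6.0000e-04 1.6055e+00] 0.49931669511032534 40.63210078049451 [ 0.018 -0.004  0.881]
```

Emit:
drive_tool(slide=[[0.01,0,0.2],[0.01,0,0.45],[0.01,0,0.65],[0.01,0,0.75],[0.01,0,0.82],[0.01,0,0.86],[0.01,0,0.875],[0.01,0,0.875],[0.01,0,0.875]], angular=[[0,0,0],[0,0,0],[0,0,0],[0,0,0],[0,0,0],[0,0,0],[0,0,0],[0,0,0],[0,0,0]], grip=[1,1,1,1,1,1,1,1,1])

```text
clock: 48.75
position: [0.5319, -0.0721, 0.0327]
tool_rot: [3.141, 0.0, 1.607]
wrist_force: [-0.2, -0.0, -1.6]
width: 0.496
gripper_force: 40.6
```

Emit:
drive_tool(slide=[[0,0,0],[0,0,0],[0,0,0],[0,0,0],[0,0,-0.1],[0,0,-0.4],[0,0,-0.9],[0,0,-0.9]], angular=[[0,0,0],[0,0,0],[0,0,0],[0,0,0],[0,0,0],[0,0,0],[0,0,0],[0,0,0]], grip=[0.2,0.2,0.2,0.2,0.2,0.2,0.2,0.2])

```text
clock: 49.55
position: [0.5337, -0.0729, 0.1086]
tool_rot: [3.135, 0.001, 1.606]
wrist_force: [1.0, -0.2, -0.5]
width: 0.801
gripper_force: 0.0
```

Emit:
drive_tool(slide=[[-0.4,-0.2,0],[-0.829,-0.419,0],[-0.829,-0.419,0]], angular=[[0,0,0],[0,0,0],[0,0,0]], grip=[0,0,0])

```text
clock: 49.85
position: [0.4979, -0.1447, 0.105]
tool_rot: [-3.141, 0.003, 1.6]
wrist_force: [-0.1, 0.7, -0.4]
width: 1.002
gripper_force: 0.0
```

Emit:
drive_tool(slide=[[-0.4,-0.2,0],[-0.829,-0.419,0],[-0.829,-0.419,0]], angular=[[0,0,0],[0,0,0],[0,0,0]], grip=[0,0,0])

```text
clock: 50.15
position: [0.4668, -0.2121, 0.1048]
tool_rot: [-3.141, 0.003, 1.599]
wrist_force: [0.4, -0.2, 0.2]
width: 1.001
gripper_force: 0.0
```

Emit:
drive_tool(slide=[[-0.4,-0.2,0],[-0.829,-0.419,0],[-0.829,-0.419,0],[-0.829,-0.419,0],[-0.829,-0.419,0],[-0.829,-0.419,0]], angular=[[0,0,0],[0,0,0],[0,0,0],[0,0,0],[0,0,0],[0,0,0]], grip=[0,0,0,0,0,0])

```text
clock: 50.75
position: [0.4389, -0.2732, 0.1042]
tool_rot: [3.141, -0.001, 1.609]
wrist_force: [-0.5, 0.2, -0.8]
width: 1.0
gripper_force: 0.0
```

```bash
python3 - <<'E'
from h import *
s=r.sense();print(s['clock'],s['position'].round(4),s['tool_rot'].round(4),s['width'],shift([.4378,-.2755,.0332],s).round(3))
E
```

```text
50.75 [ 0.4389 -0.2732  0.1042] [ 3.1415e+00 -6.0000e-04  1.6087e+00] 0.9998422801699128 [-0.029 -0.015  0.887]
```

Emit:
drive_tool(slide=[[-0.02,-0.015,0.2],[-0.02,-0.015,0.4],[-0.02,-0.015,0.6],[-0.02,-0.015,0.8],[-0.02,-0.015,0.885],[-0.02,-0.015,0.885],[-0.02,-0.015,0.885],[-0.02,-0.015,0.885]], angular=[[0,0,0],[0,0,0],[0,0,0],[0,0,0],[0,0,0],[0,0,0],[0,0,0],[0,0,0]], grip=[0,0,0,0,0,0,0,0])

```text
clock: 51.55
position: [0.4376, -0.2762, 0.0341]
tool_rot: [3.141, 0.001, 1.607]
wrist_force: [0.4, 1.0, 0.3]
width: 1.001
gripper_force: 0.0
```

Emit:
drive_tool(slide=[[0,0,0],[0,0,0],[0,0,0],[0,0,0],[0,0,0],[0,0,0],[0,0,0],[0,0,0],[0,0,0]], angular=[[0,0,0],[0,0,0],[0,0,0],[0,0,0],[0,0,0],[0,0,0],[0,0,0],[0,0,0],[0,0,0]], grip=[1,1,1,1,1,1,1,1,1], newtons=40)

```text
clock: 52.45
position: [0.4372, -0.2762, 0.0338]
tool_rot: [3.141, 0.0, 1.607]
wrist_force: [-1.2, 0.6, 5.5]
width: 0.399
gripper_force: 39.9
```

Emit:
drive_tool(slide=[[0,0,-0.15],[0,0,-0.4],[0,0,-0.65],[0,0,-0.95],[0,0,-0.95],[0,0,-0.95]], angular=[[0,0,0],[0,0,0],[0,0,0],[0,0,0],[0,0,0],[0,0,0]], grip=[1,1,1,1,1,1])

```text
clock: 53.05
position: [0.4373, -0.276, 0.11]
tool_rot: [3.14, 0.0, 1.607]
wrist_force: [-0.5, 0.2, -1.8]
width: 0.394
gripper_force: 40.2
```

Emit:
drive_tool(slide=[[0.15,0.05,0],[0.4,0.13,0],[0.68,0.22,0],[0.968,0.314,0]], angular=[[0,0,0],[0,0,0],[0,0,0],[0,0,0]], grip=[1,1,1,1])

```text
clock: 53.45
position: [0.459, -0.196, 0.1085]
tool_rot: [-3.14, -0.001, 1.606]
wrist_force: [0.0, 0.2, -0.5]
width: 0.399
gripper_force: 40.2
```

Emit:
drive_tool(slide=[[0.32,0.1,0],[0.64,0.21,0],[0.968,0.314,0]], angular=[[0,0,0],[0,0,0],[0,0,0]], grip=[1,1,1])

```text
clock: 53.75
position: [0.4814, -0.1174, 0.1085]
tool_rot: [-3.14, -0.001, 1.607]
wrist_force: [0.6, 0.3, -1.1]
width: 0.4
gripper_force: 40.2
```

Emit:
drive_tool(slide=[[0.32,0.1,0],[0.64,0.21,0],[0.968,0.314,0]], angular=[[0,0,0],[0,0,0],[0,0,0]], grip=[1,1,1])

```text
clock: 54.05
position: [0.5035, -0.0391, 0.1084]
tool_rot: [-3.139, -0.0, 1.607]
wrist_force: [0.6, -0.2, -1.4]
width: 0.396
gripper_force: 40.2
```

Emit:
drive_tool(slide=[[0.32,0.1,0],[0.6,0.2,0],[0.85,0.27,0],[0.968,0.314,0],[0.968,0.314,0],[0.968,0.314,0],[0.968,0.314,0]], angular=[[0,0,0],[0,0,0],[0,0,0],[0,0,0],[0,0,0],[0,0,0],[0,0,0]], grip=[1,1,1,1,1,1,1])

```text
clock: 54.75
position: [0.5259, 0.0357, 0.1094]
tool_rot: [-3.141, 0.001, 1.605]
wrist_force: [-0.5, -1.0, -1.9]
width: 0.396
gripper_force: 40.2
```

```bash
python3 - <<'E'
from h import *
s=r.sense();print(s['clock'],s['position'].round(4),s['tool_rot'].round(4),s['width'],s['gripper_force'],shift([.5271,.0377,.0385],s).round(3))
E
```

```text
54.75 [0.5259 0.0357 0.1094] [-3.1411e+00  6.0000e-04  1.6049e+00] 0.3957837909939896 40.21172078093514 [0.025 0.016 0.886]
```

Emit:
drive_tool(slide=[[0.02,0.015,0.2],[0.02,0.015,0.45],[0.02,0.015,0.65],[0.02,0.015,0.75],[0.02,0.015,0.82],[0.02,0.015,0.86],[0.02,0.015,0.88],[0.02,0.015,0.88],[0.02,0.015,0.88]], angular=[[0,0,0],[0,0,0],[0,0,0],[0,0,0],[0,0,0],[0,0,0],[0,0,0],[0,0,0],[0,0,0]], grip=[1,1,1,1,1,1,1,1,1])

```text
clock: 55.65
position: [0.5278, 0.0387, 0.0394]
tool_rot: [3.141, -0.0, 1.607]
wrist_force: [0.6, -0.3, -1.9]
width: 0.4
gripper_force: 40.3
```

Emit:
drive_tool(slide=[[0,0,0],[0,0,0],[0,0,0],[0,0,0],[0,0,-0.1],[0,0,-0.4],[0,0,-0.9],[0,0,-1],[0,0,-1]], angular=[[0,0,0],[0,0,0],[0,0,0],[0,0,0],[0,0,0],[0,0,0],[0,0,0],[0,0,0],[0,0,0]], grip=[0.3,0.3,0.3,0.3,0.3,0.3,0.3,0.3,0.3])

```text
clock: 56.55
position: [0.5284, 0.0389, 0.1208]
tool_rot: [3.138, -0.001, 1.607]
wrist_force: [-0.5, -0.0, -0.5]
width: 0.699
gripper_force: 0.0
```

Emit:
drive_tool(slide=[[0,0,-0.5],[0,0,-1],[0,0,-1],[0,0,-1],[0,0,-1],[0,0,-1]], angular=[[0,0,0],[0,0,0],[0,0,0],[0,0,0],[0,0,0],[0,0,0]], grip=[0,0,0,0,0,0])

```text
clock: 57.15
position: [0.5267, 0.0388, 0.1976]
tool_rot: [-3.139, 0.0, 1.607]
wrist_force: [-0.5, -0.0, 1.0]
width: 0.998
gripper_force: 0.0
```

```bash
python3 - <<'E'
from h import *
s=r.sense();print(s['clock'],s['position'].round(4),s['wrist_force'].round(1))
b=r.get_image('wrist');a=r.get_image('side');cv2.imwrite('pics/s10.png',np.hstack([a[80:380,120:360],b[50:350,100:500]]))
E
```

```text
57.15 [0.5267 0.0388 0.1976] [-0.5 -0.   1. ]
```

View pics/s10.png

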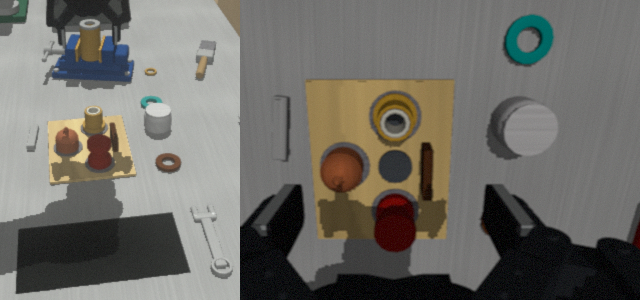

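All three stand centred on their discs, and the washer is still on the sleeve.

```bash
python3 -c "
from cell import r
print(r.hand_in())"
```

```text
the job is handed in; nothing more can be done
None
```

The job is handed in: the washer lies flat and centred on the sleeve, and the spool, cap and bushing are back upright on their own discs. That is from the last camera views and about 57 s in; the hand-in gave no verdict.

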